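Close the wiring bay and switch the bench supply back on

TASK

The wiring bay of the bench power console is open: lay its loose metal cover plate into the bay opening (set it down, do not drop it) and push it down fully home, level and flush with the deck. Only then turn the red isolator handle on the sloping panel from off fully to on (pointer up to the green mark). Leave the tray, jar, tape roll and screwdriver where they are.

Things in the scene. Friction and masses are not known exactly. Their poses are not given: they have to be found in the camera images.
- console: Fixed beige bench console, 220 (x) x 160 (y) x 105 mm high. Origin: centre of its underside on the bench. Its -x side, turned roughly to the robot, carries a panel sloping 35 degrees from level (rising towards +x from 30 mm height at the front edge, x = -115 mm, to the crest at x = -8 mm, 105 mm high); from the crest to x = 105 mm is a level deck 105 mm above the bench, with the wiring bay in it. +z up.
- bay (a point): Centre of the bay opening, at deck height; axes parallel to the console's. The opening is 70 (x) x 96 (y) mm with a 3 mm chamfer. In it a stiff black sealing frame lies 3 mm below the deck; a cover laid in rests on it, its underside 3 mm below the deck and its top 5 mm proud. Pushed with some 7 to 10 N, the frame slides down with the cover, at most 5 mm, and stays where it is pushed; at the bottom stop the cover's top is flush with the deck.
- cover: Loose aluminium cover plate, 64 (x) x 90 (y) x 8 mm thick, about 0.12 kg (varies), lying flat on the bench. Origin: centre of its underside; z up. On its top stands a black grip rib, 12 (x) x 46 (y) mm, from 8 to 34 mm above the origin, in the middle. The cover fits the bay either way round, its y along the console's y.
- handle_grip (a point): Middle of the red isolator handle's bar, 36 mm out from the panel on the turning axis. The bar is 84 mm long along this frame's x (x points to the pointer end, which has a white stripe), 14 mm wide along y, and stands 19 to 49 mm out from the panel on a black hub of 44 mm diameter. z points along the turning axis out of the panel, 35 degrees from vertical. The frame turns with the handle.
- isolator (a joint): Handle angle, rad: 0 = off (pointer to the left, console +y, red mark), 1.571 = on (pointer up the slope, green mark). It grows clockwise as seen facing the panel, i.e. a negative turn about handle_grip's z. Stops at both ends; an over-centre pull of about 0.08 N m at the ends, falling to none halfway (0.785), draws it to the nearer end, where it stays.
- tray: Bystander: loose blue open parts tray, 90 x 80 x 30 mm, origin at the centre of its underside. The tray and the cover lie on opposite sides of the console, either way round.
- jar: Bystander: loose glass jar with black cap, 52 mm across, 70 mm high, beyond the console. Origin at the centre of its underside.
- tape: Bystander: loose green roll (ring) 76 mm across, 20 mm high. Origin at the centre of its underside.
- driver: Bystander: loose screwdriver with an orange grip, 160 mm long, lying on the bench to the left of the console. Its x axis runs along it, from grip to tip.
Not all that is in view belongs to the job. Of the things like the cover, leave any that is yellow; of the rest the smaller one is meant.

How it is judged:
By the outcome, as a careful person would: the job done as asked, in the order asked, and still so for the second after the job is handed in, with the robot touching nothing.
It also fails if it takes over 58 s, if anything falls off the work surface, if the arm or the gripper's body presses on something with over 40 N, if the wrist force passes 120 N, or if a joint passes its speed limit or range.

ROBOT

A 6-joint arm with a two-finger parallel gripper is mounted at the origin on the work surface. World frame = base frame: x ahead of the robot, y to its left, z up, the work surface at z = 0. Lengths are in m, angles in rad, forces in N, time in s.
With the tool pointing down it reaches from about 0.3 to 0.95 m from the base axis. Payload 3.1 kg.
Tool frame: the origin (TCP) lies on the centre line of the jaws, within the pads' length; the fingertips stand ctrl.finger_overhang ahead of it and the grasp point (between the pads) is the TCP (ctrl.finger_overhang is the distance from the TCP to the fingertips, in m); z points along the fingers, x is the direction in which the jaws open and shut, and the axes are right-handed (so a half turn about z gives the same grasp; the last joint's range is limited). The gripper opens to 85 mm and grips with 20 to 120 N. Pads are 22 mm wide; open, the fingers measure 114 mm over their backs; the gripper's body (76 mm by 85 mm) begins 54 mm behind the grasp point. The pads swing forward as they close: fully open they stand 13 mm farther back than shut.
Start: joints at [1.24, 0.308, 1.634, -0, 1.2, -0.07], TCP at [0.161, 0.604, 0.25] pointing down, gripper open.
Joint ranges: [-3.06, 3.06], [-0.79, 1.96], [0.05, 2.63], [-1.19, 4.34], [0.05, 2.64], [-2.94, 2.94]. Speed limits (rad/s): [2.79, 2.79, 3.14, 3.14, 3.14, 3.14].

INTERFACE

Orientations are given as a 3x3 rotation matrix whose columns are the frame's x, y, z axes.
In Python, from plant import status, read_camera, camera_params, workorder, ctrl gives the robot as it stands.
- The arm moves only by the tool play_rows, never from a script. Its argument "increments" is a list that holds one entry, the list of rows, each a list of 5 numbers: the shift along the world's x, y, z in cm, then the turn about the world's z in degrees, then the finger opening in cm, from 0 to 8.54. A call has 1 to 12 rows; each row is the pose to reach, as a shift and turn from the pose commanded when the call began; what a row does not reach only later rows make up. A row lasts 1/8 s, in which the tool goes at most 62.5 mm and 10.7 degrees, less where a joint would pass 70% of its speed; a pose out of reach is approached as far as the arm can. A call with a gripper value outside its range is refused whole. The fingers move at their own pace and stop on an object; "grip_force" is the grip in N (left out, the last holds). Time passes only in rows, so rows that repeat a pose let the fingers close. It gives the time, the measured TCP pose, the force and the opening at its end, in the units of the state.
- status.sense(): the state, without advancing time (a new reading comes with each control period).
- read_camera(name): name is "side" or "top"; returns (picture, depth): 480x640x3 uint8, red, green, blue; 480x640 float32, m along the optical axis (not along the pixel's ray), 0 where there is no reading.
- camera_params(name): a dict with "intrinsics" (3x3 intrinsics, pixels), "extrinsics" (4x4, takes a point from world to camera coordinates). Camera axes: x right, y down, z forward; pixel columns grow to the right and rows downward; lengths in m; the calibration is good to about 2 mm. A picture is of the moment at which its call begins. camera_params takes no time and is no camera call.
- workorder.finish_job(): hands the job in, once; it reports no verdict.
The state is a dict: "t": time; "joint_positions": joint angles; "qd": joint speeds; "joint_efforts": joint torques, N m; "position": TCP position; "tool_rot": TCP orientation; "force": force on the tool from outside, world axes, zero at the start; "wrist_torque": the same for the moment, N m; "opening": opening from 0.0 (shut) to 1.0 (fully open).
Only numpy, scipy, OpenCV 4.12 (cv2) and the standard library are available. Lean on these libraries where they do the work, as an engineer would, in place of code of your own. Each camera call takes 0.05 s, during which the arm holds its last target.

## Working session

There is one attempt and no reset: what is moved stays moved. The work goes in short steps, Python scripts to look and compute and a tool call to move; the robot and the scene stay as the last step left them, time stands still between calls to the robot, and variables do not carry over. Pictures are saved under pics/ and viewed, and the job is handed in when it is done.

Besides the shell and the picture viewer there is one more tool, called after "Call:" as a command line: name --argument value ..., lists and objects as JSON in quotes. play_rows: Moves the arm, as the interface text tells. Its arguments: {"type":"object","properties":{"increments":{"type":"array"},"grip_force":{"type":"number"}},"required":["increments"]}

```bash
ls; mkdir -p pics; python3 - <<'E'
from plant import status, read_camera, camera_params, workorder, ctrl
import cv2,numpy as np
print(status.sense()); print(ctrl.finger_overhang)
for n in("side","top"):
    p,d=read_camera(n); cv2.imwrite(f"pics/{n}0.png",p[:,:,::-1]); np.savez(f"{n}0.npz",p=p,d=d)
    print(camera_params(n))
E
```

```text
pics
{'t': 0.0, 'joint_positions': array([ 1.24033700e+00,  3.08991901e-01,  1.63517656e+00,  1.16125994e-06,
        1.19970345e+00, -6.97159819e-02]), 'qd': array([ 0.00094036, -0.00046997,  0.00013266, -0.00061973, -0.00180493,
        0.00057485]), 'joint_efforts': array([ 2.97604083e-04, -4.15263069e+01, -2.76664495e+01, -1.39163262e-04,
        1.01214449e-02, -9.90947996e-06]), 'position': array([0.16090878, 0.60313229, 0.24905995]), 'tool_rot': array([[ 2.57798403e-01,  9.66198445e-01, -7.40593594e-04],
       [ 9.66196053e-01, -2.57799418e-01, -2.15558956e-03],
       [-2.27365188e-03, -1.59851061e-04, -9.99997402e-01]]), 'force': array([-1.00102668,  0.18678246,  1.07423338]), 'wrist_torque': array([ 0.05112005, -0.01716678, -0.0454279 ]), 'opening': 0.996841148618082}
0.019
{'intrinsics': array([[515.13061978,   0.        , 315.33716672],
       [  0.        , 515.13061978, 245.74012386],
       [  0.        ,   0.        ,   1.        ]]), 'extrinsics': array([[ 0.85108154, -0.52456691, -0.02213057, -0.48197593],
       [-0.34082942, -0.51993274, -0.78326576,  0.25061881],
       [ 0.39936889,  0.67416578, -0.621293  ,  0.94356964],
       [ 0.        ,  0.        ,  0.        ,  1.        ]])}
{'intrinsics': array([[604.35226535,   0.        , 320.78399427],
       [  0.        , 604.35226535, 245.55818053],
       [  0.        ,   0.        ,   1.        ]]), 'extrinsics': array([[ 2.62859410e-03, -9.99996504e-01,  2.86461811e-04,
        -1.81601841e-02],
       [-9.91299070e-01, -2.64343116e-03, -1.31602303e-01,
         5.40045718e-01],
       [ 1.31602600e-01,  6.19597088e-05, -9.91302553e-01,
         1.29361000e+00],
       [ 0.00000000e+00,  0.00000000e+00,  0.00000000e+00,
         1.00000000e+00]])}
```

View pics/side0.png

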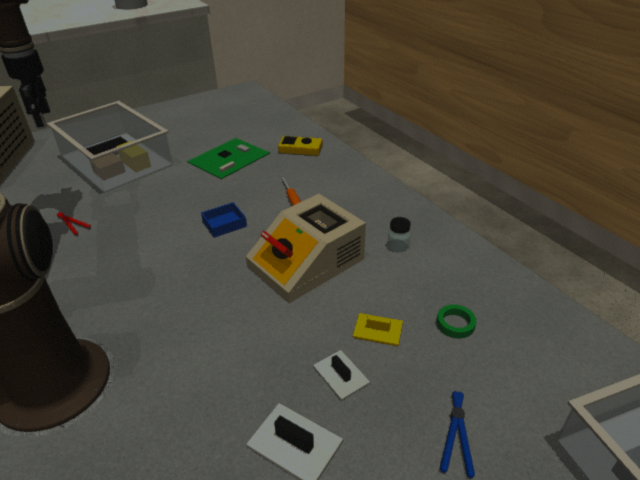

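View pics/top0.png

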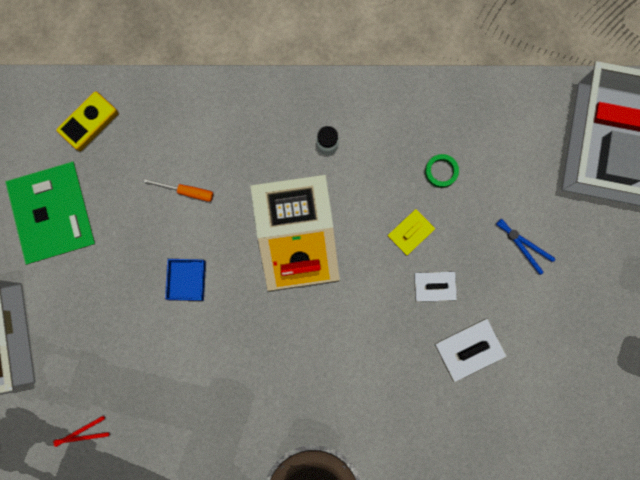

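The top view shows the console around (295,233), with the bay at (292,207) and the red handle at (300,268). The small white cover is at (436,286), the larger decoy at (471,350) and the yellow one at (411,232).

```bash
cat > h.py <<'E'
import numpy as np,cv2
from plant import camera_params
def load(n,k=0):
    z=np.load(f"{n}{k}.npz"); return z['p'],z['d']
def pts(n,d):
    c=camera_params(n);K=c['intrinsics'];E=c['extrinsics']
    v,u=np.mgrid[0:480,0:640]
    P=np.stack([(u-K[0,2])/K[0,0]*d,(v-K[1,2])/K[1,1]*d,d],-1)
    return (P-E[:3,3])@E[:3,:3]
def proj(n,X):
    c=camera_params(n);K=c['intrinsics'];E=c['extrinsics']
    q=np.atleast_2d(X)@E[:3,:3].T+E[:3,3];q=q@K.T;return q[:,:2]/q[:,2:]
def ray(n,uv,z):
    c=camera_params(n);K=c['intrinsics'];E=c['extrinsics']
    d=np.linalg.inv(K)@np.array([uv[0],uv[1],1.]);d=E[:3,:3].T@d;o=-E[:3,:3].T@E[:3,3]
    return o+d*(z-o[2])/d[2]
E
python3 - <<'E'
from h import *
p,d=load('top');P=pts('top',d)
print('table z',np.median(P[300:340,250:400,2]), (d==0).mean())
# deck
z=P[...,2]
reg=np.zeros((480,640),bool);reg[165:300,240:350]=1
deck=reg&(abs(z-.105)<.006)&(d>0)
print('deck',deck.sum(),np.median(z[deck]))
def rect(m,zz):
    cs,_=cv2.findContours(m.astype(np.uint8),cv2.RETR_EXTERNAL,cv2.CHAIN_APPROX_NONE)
    c=max(cs,key=cv2.contourArea)[:,0]
    w=np.array([ray('top',u,zz)[:2] for u in c.astype(float)])
    return cv2.minAreaRect((w*1000).astype(np.float32))
print(rect(deck,.105))
dk=deck&(p.max(-1)>110); print(rect(deck,.105))
for y,x in[(195,258),(207,292),(190,292),(222,262)]:print(p[y,x],P[y,x])
# bay: dark
bay=reg&(p.max(-1)<90); bay[228:]=0
print('bay',bay.sum(),rect(bay,.105))
# cover
for (x0,x1,y0,y1) in[(408,462,264,308),(430,512,312,388)]:
    r=np.zeros_like(reg);r[y0:y1,x0:x1]=1
    hsv=cv2.cvtColor(p,cv2.COLOR_RGB2HSV)
    w=r&(p.min(-1)>150); print(w.sum(),np.median(z[w]),rect(w,.008))
    k=r&(p.max(-1)<60); print('rib',k.sum(),np.median(z[k]),rect(k,.034))
for n,b in(('top',(230,150,350,310)),('top',(400,205,470,310)),('side',(230,180,380,310))):
    q,_=load(n);c=q[b[1]:b[3],b[0]:b[2],::-1];c=cv2.resize(c,None,fx=4,fy=4,interpolation=cv2.INTER_CUBIC)
    if c.shape[0]>600:c=cv2.resize(c,(int(c.shape[1]*600/c.shape[0]),600))
    cv2.imwrite(f"pics/crop_{n}{b[0]}.png",c)
E
```

```text
table z 0.0004886673071372597 0.003828125
deck 3780 0.10446398134811286
((606.6468505859375, 44.86507034301758), (130.5268096923828, 159.87078857421875), 8.43005657196045)
((606.6468505859375, 44.86507034301758), (130.5268096923828, 159.87078857421875), 8.43005657196045)
[188 191 165] [0.63847401 0.11607221 0.10287219]
[86 87 85] [0.62297724 0.04655456 0.05199029]
[97 90 68] [0.64962211 0.04444036 0.10209412]
[185 190 167] [0.57997309 0.1063163  0.10713705]
bay 974 ((614.072998046875, 45.25133514404297), (68.12732696533203, 93.43497467041016), 8.461977005004883)
980 0.00863963669244253 ((453.7261657714844, -272.3087158203125), (62.325496673583984, 90.94203186035156), 0.15206299722194672)
rib 96 0.03422827141734203 ((451.92926025390625, -269.5885925292969), (8.73149585723877, 45.95779800415039), 0.15170390903949738)
2060 0.012122120339801354 ((313.9117431640625, -346.8955993652344), (91.00719451904297, 128.64605712890625), 25.92159080505371)
rib 264 0.048187044343308685 ((314.3564758300781, -345.1005554199219), (17.98154640197754, 68.2032699584961), 24.829105377197266)
```

View pics/crop_top230.png

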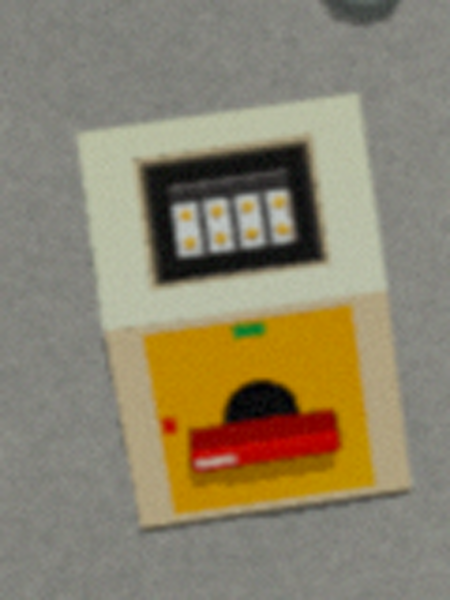

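View pics/crop_side230.png

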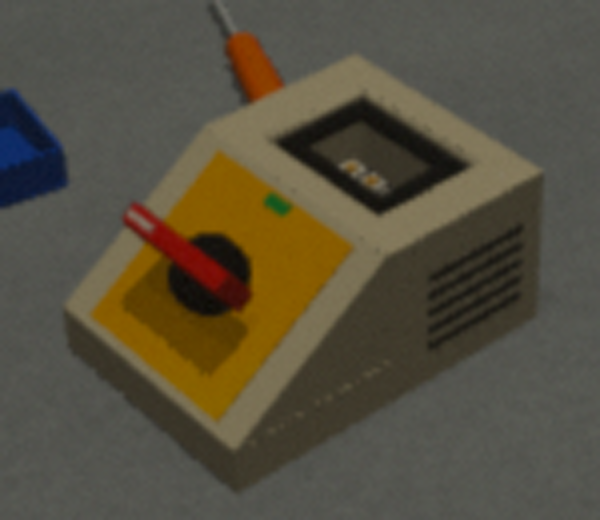

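Call:
play_rows --increments '[[[5, -6, 0, -10, 8.5], [8, -12, 0, -20, 8.5], [11, -18, 0, -30, 8.5], [14, -24, 0, -40, 8.5], [17, -30, 0, -50, 8.5], [20, -36, 0, -60, 8.5], [22, -42, 0, -70, 8.5], [24, -48, 0, -75, 8.5], [25, -54, 0, -75, 8.5], [26, -60, 0, -75, 8.5], [27, -66, 0, -75, 8.5], [28, -72, 0, -75, 8.5]]]' --grip_force 60

```text
t: 1.6
position: [0.4356, -0.0864, 0.2502]
tool_rot: [[1.0, 0.001, 0.0], [0.001, -1.0, 0.0], [0.0, -0.0, -1.0]]
force: [1.5, 0.6, -0.3]
opening: 0.992
```

```bash
python3 - <<'E'
from h import *
for n in('side','top'):
    E=camera_params(n)['extrinsics'];print(n,-E[:3,:3].T@E[:3,3])
# side cam: predicted plate outline of cover & bay overlays
def box(c,yaw,hx,hy,z):
    a=np.radians(yaw);R=np.array([[np.cos(a),-np.sin(a)],[np.sin(a),np.cos(a)]])
    q=np.array([[-hx,-hy],[hx,-hy],[hx,hy],[-hx,hy]])@R.T+c
    return np.c_[q,np.full(4,z)]
for n in('top','side'):
    p,_=load(n);S=4
    im=cv2.resize(p[:,:,::-1],None,fx=S,fy=S,interpolation=cv2.INTER_CUBIC)
    for c,y,hx,hy,z in[((.4537,-.2723),.15,.032,.045,.008),((.4537,-.2723),.15,.006,.023,.034),((.614,.0453),8.45,.035,.048,.105),((.6066,.0449),8.45,.0565,.08,.105)]:
        u=proj(n,box(np.array(c),y,hx,hy,z)); cv2.polylines(im,[np.round((u+.5)*S-.5).astype(int)],True,(255,0,255),1)
    bs={'top':[(245,170,345,310),(405,260,470,310)],'side':[(240,185,370,300),(300,340,380,405)]}[n]
    for i,b in enumerate(bs):
        c=im[b[1]*S:b[3]*S,b[0]*S:b[2]*S]; cv2.imwrite(f"pics/ov_{n}{i}.png",c)
E
```

```text
side [ 0.11878672 -0.75864606  0.77186794]
top [ 0.36515211 -0.0168127   1.35343535]
```

View pics/ov_top0.png

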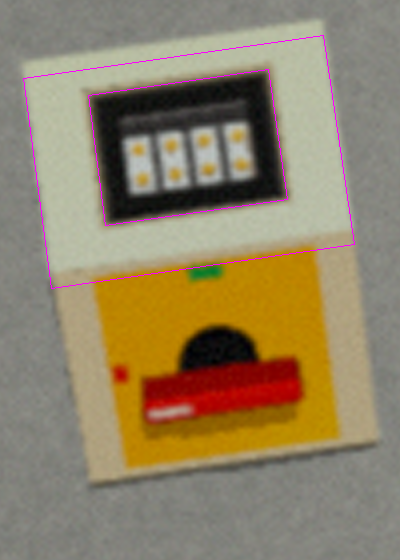

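View pics/ov_side0.png

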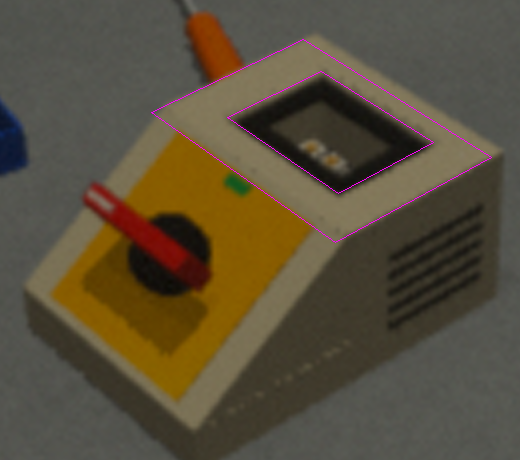

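View pics/ov_top1.png

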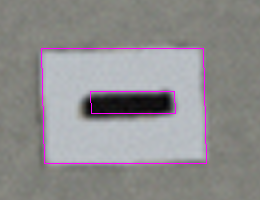

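View pics/ov_side1.png

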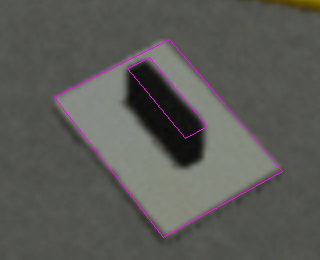

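The overlays match the bay and cover outlines to within about 1 px. Next I'll settle the arm to learn what the true commanded pose is.

Call:
play_rows --increments '[[[0, 0, 0, 0, 8.5], [0, 0, 0, 0, 8.5], [0, 0, 0, 0, 8.5]]]'

```text
t: 1.98
position: [0.4353, -0.0829, 0.2499]
tool_rot: [[1.0, 0.003, -0.001], [0.003, -1.0, 0.001], [-0.001, -0.001, -1.0]]
force: [-0.1, -0.0, -0.5]
opening: 0.993
```

Call:
play_rows --increments '[[[0.6, -6, 0, 0, 8.5], [1.2, -12, 0, 0, 8.5], [1.8, -17, -3, 0, 8.5], [1.8, -18.9, -8, 0, 8.5], [1.8, -18.9, -13, 0, 8.5], [1.8, -18.9, -16, 0, 8.5], [1.8, -18.9, -16, 0, 5], [1.8, -18.9, -16, 0, 5], [1.8, -18.9, -16, 0, 5]]]'

```text
t: 3.1
position: [0.4555, -0.2738, 0.0924]
tool_rot: [[1.0, 0.002, 0.003], [0.002, -1.0, -0.002], [0.003, 0.002, -1.0]]
force: [0.8, -0.2, 0.7]
opening: 0.588
```

```bash
python3 - <<'E'
from plant import status, read_camera
import cv2,numpy as np
s=status.sense();print(s['position'],s['tool_rot'],s['force'])
p,d=read_camera('side');cv2.imwrite("pics/s1.png",cv2.resize(p[300:460,240:440,::-1],None,fx=4,fy=4)[:600])
E
```

```text
[ 0.45550302 -0.27383501  0.09238114] [[ 0.99999216  0.00211824  0.00334696]
 [ 0.00212629 -0.99999485 -0.00240418]
 [ 0.00334185  0.00241128 -0.99999151]] [ 0.84358615 -0.1692637   0.66593989]
```

View pics/s1.png

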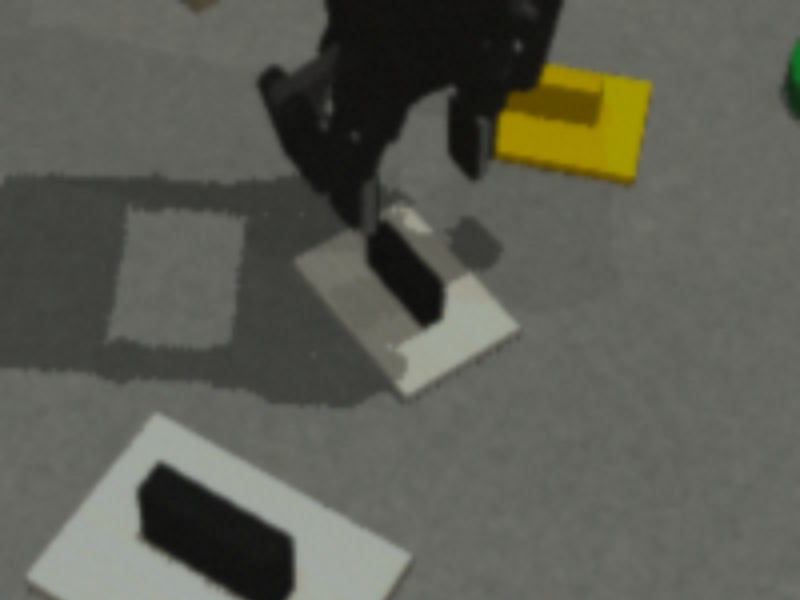

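The open jaws straddle the rib of the small white cover, around (405,275) in the crop. I'll lower, then close.

Call:
play_rows --increments '[[[0, 0, -3, 0, 5], [0, 0, -5, 0, 5], [0, 0, -6, 0, 5], [0, 0, -6, 0, 5], [0, 0, -6, 0, 5]]]'

```text
t: 3.78
position: [0.4546, -0.2739, 0.0313]
tool_rot: [[1.0, 0.001, 0.002], [0.001, -1.0, -0.001], [0.002, 0.001, -1.0]]
force: [0.2, -0.1, 0.1]
opening: 0.59
```

Call:
play_rows --increments '[[[0, 0, -0.1, 0, 3], [0, 0, -0.1, 0, 0.8], [0, 0, -0.1, 0, 0.8], [0, 0, -0.1, 0, 0.8], [0, 0, -0.1, 0, 0.8], [0, 0, -0.1, 0, 0.8]]]' --grip_force 60

```text
t: 4.53
position: [0.4543, -0.2738, 0.0299]
tool_rot: [[1.0, 0.001, 0.001], [0.001, -1.0, -0.001], [0.001, 0.001, -1.0]]
force: [-1.0, 0.6, 6.2]
opening: 0.127
```

Call:
play_rows --increments '[[[0, 0, 2, 0, 0.8], [0, 0, 6, 0, 0.8], [0, 0, 12, 0, 0.8], [0, 0, 17, 0, 0.8], [0, 0, 17, 0, 0.8], [0, 0, 17, 0, 0.8]]]'

```text
t: 5.28
position: [0.4529, -0.2727, 0.1982]
tool_rot: [[1.0, 0.001, -0.002], [0.001, -1.0, 0.001], [-0.002, -0.001, -1.0]]
force: [0.0, 0.5, -1.3]
opening: 0.124
```

```bash
python3 - <<'E'
from plant import status, read_camera
import cv2,numpy as np
s=status.sense();print(s['position'],s['force'],s['opening'])
p,d=read_camera('side');cv2.imwrite("pics/s2.png",cv2.resize(p[220:420,240:480,::-1],None,fx=3,fy=3)[:600])
E
```

```text
[ 0.45290687 -0.27272221  0.19822493] [ 0.0134037   0.54490458 -1.26035837] 0.12382301398693722
```

View pics/s2.png

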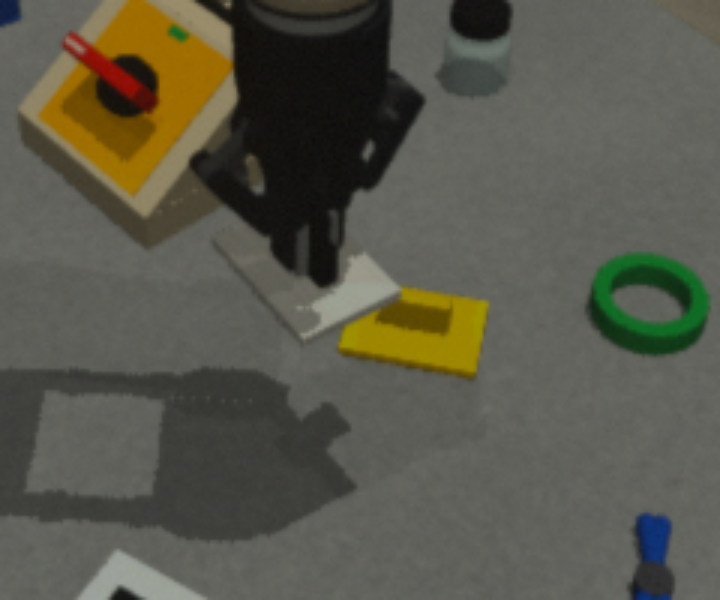

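Call:
play_rows --increments '[[[2, 4, 0, 2, 0.8], [4.5, 9, 0, 4, 0.8], [7, 14, 0, 6, 0.8], [9.5, 19, 0, 8, 0.8], [12, 24, 0, 8.3, 0.8], [14, 28, 0, 8.3, 0.8], [15.5, 31, 0, 8.3, 0.8], [16, 31.7, 0, 8.3, 0.8], [16, 31.7, -2, 8.3, 0.8], [16, 31.7, -4, 8.3, 0.8], [16, 31.7, -4, 8.3, 0.8], [16, 31.7, -4, 8.3, 0.8]]]'

```text
t: 6.82
position: [0.6134, 0.0428, 0.1588]
tool_rot: [[0.99, 0.144, -0.001], [0.144, -0.99, -0.0], [-0.001, -0.0, -1.0]]
force: [0.5, 0.1, -0.7]
opening: 0.129
```

```bash
cat > snap.py <<'E'
from plant import status, read_camera
import cv2,numpy as np,sys
k=sys.argv[1]
s=status.sense();print(s['t'],s['position'],s['tool_rot'][:,0],s['force'],s['opening'])
for n in('side','top'):
    p,d=read_camera(n);np.savez(f"{n}{k}.npz",p=p,d=d)
    b={'top':(225,140,365,310),'side':(230,150,390,300)}[n]
    cv2.imwrite(f"pics/{n}_{k}.png",cv2.resize(p[b[1]:b[3],b[0]:b[2],::-1],None,fx=3.5,fy=3.5,interpolation=cv2.INTER_CUBIC))
E
python3 snap.py 3
```

```text
6.825 [0.61340605 0.04282741 0.1587824 ] [ 9.89544108e-01  1.44227879e-01 -8.82068027e-04] [ 0.54785568  0.14717169 -0.73837645] 0.1292866096807468
```

View pics/side_3.png

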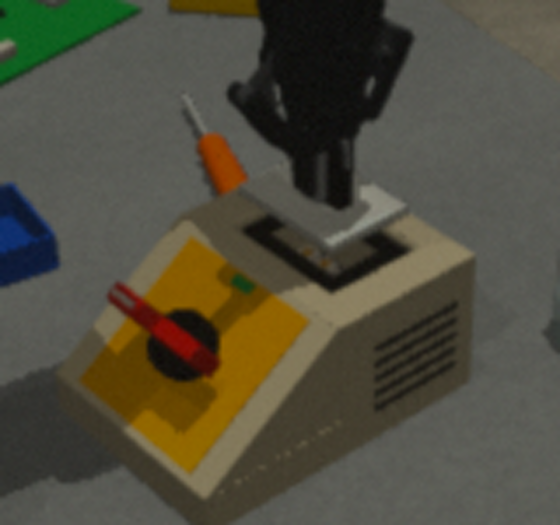

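View pics/top_3.png

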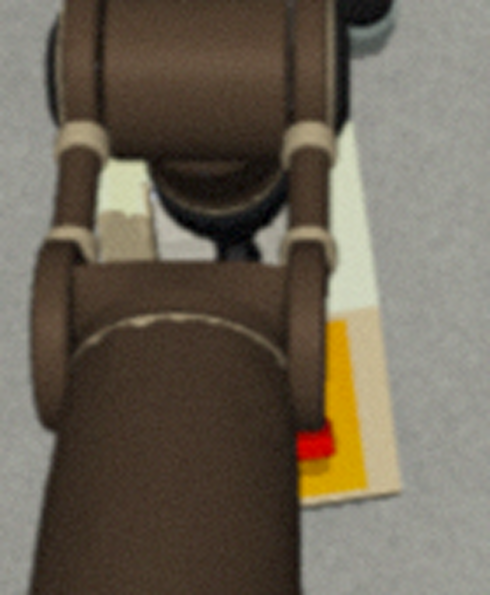

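```bash
cat > ov.py <<'E'
import sys
from h import *
def box(c,yaw,hx,hy,z):
    a=np.radians(yaw);R=np.array([[np.cos(a),-np.sin(a)],[np.sin(a),np.cos(a)]])
    q=np.array([[-hx,-hy],[hx,-hy],[hx,hy],[-hx,hy]])@R.T+c
    return np.c_[q,np.full(4,z)]
k=sys.argv[1]; cx,cy,yaw,z=map(float,sys.argv[2:6])
p,_=load('side',k);S=6;b=(270,175,370,270)
im=cv2.resize(p[:,:,::-1],None,fx=S,fy=S,interpolation=cv2.INTER_CUBIC)
for c,y,hx,hy,zz,col in[((cx,cy),yaw,.032,.045,z+.008,(255,0,255)),((cx,cy),yaw,.032,.045,z,(0,255,0)),((.614,.0453),8.45,.035,.048,.105,(255,255,0))]:
    u=proj('side',box(np.array(c),y,hx,hy,zz)); cv2.polylines(im,[np.round((u+.5)*S-.5).astype(int)],True,col,1)
cv2.imwrite(f"pics/ovs_{k}{sys.argv[6]}.png",im[b[1]*S:b[3]*S,b[0]*S:b[2]*S])
E
python3 ov.py 3 .6134 .0443 8.45 .1289 a
```

```text
(no output)
```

View pics/ovs_3a.png

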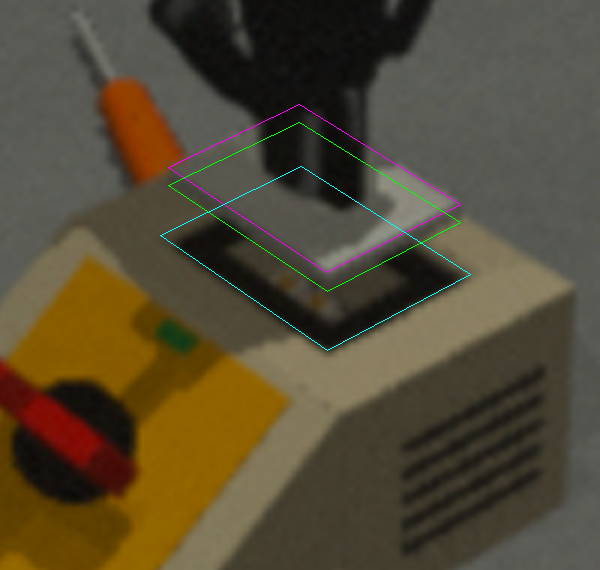

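The cover model (from TCP, offset +1.5 mm in y) overlays the held plate well. It sits about 1 mm off the bay centre, so I'll correct that and lower.

Call:
play_rows --increments '[[[0.05, 0.1, 0, 0, 0.8], [0.05, 0.1, -1, 0, 0.8], [0.05, 0.1, -1.8, 0, 0.8], [0.05, 0.1, -1.8, 0, 0.8], [0.05, 0.1, -1.8, 0, 0.8]]]'

```text
t: 7.55
position: [0.6142, 0.0447, 0.141]
tool_rot: [[0.989, 0.145, -0.0], [0.145, -0.989, -0.0], [-0.0, -0.0, -1.0]]
force: [0.4, -0.3, -0.6]
opening: 0.126
```

```bash
python3 snap.py 4; python3 ov.py 4 .614 .0453 8.45 .111 a
```

```text
7.55 [0.61419267 0.04468736 0.14101128] [ 9.89370816e-01  1.45413971e-01 -4.06810292e-04] [ 0.39590394 -0.30558939 -0.60933821] 0.12646028877902066
```

View pics/ovs_4a.png

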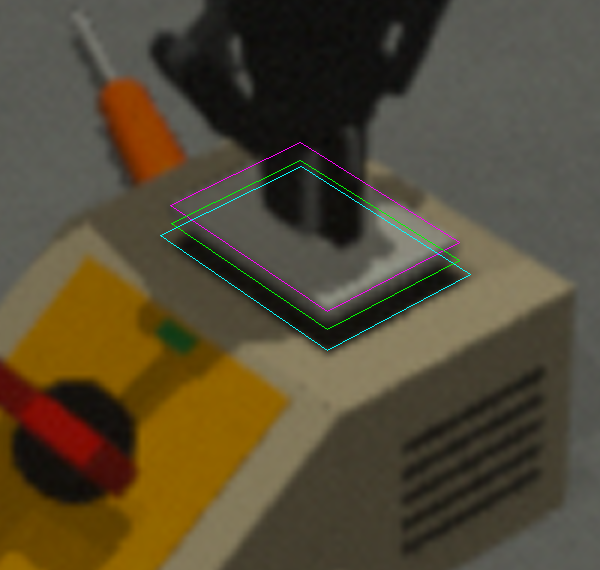

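Call:
play_rows --increments '[[[0, -0.05, -0.4, 0, 0.8], [0, -0.05, -0.7, 0, 0.8], [0, -0.05, -0.7, 0, 0.8], [0, -0.05, -0.9, 0, 0.8], [0, -0.05, -0.9, 0, 0.8]]]'

```text
t: 8.28
position: [0.6141, 0.0441, 0.1321]
tool_rot: [[0.989, 0.145, -0.0], [0.145, -0.989, -0.0], [-0.0, -0.0, -1.0]]
force: [0.1, -0.0, -1.1]
opening: 0.129
```

Call:
play_rows --increments '[[[0, 0, -0.1, 0, 0.8], [0, 0, -0.2, 0, 0.8], [0, 0, -0.2, 0, 0.8], [0, 0, -0.2, 0, 0.8]]]'

```text
t: 8.78
position: [0.6144, 0.0442, 0.1313]
tool_rot: [[0.989, 0.145, 0.0], [0.145, -0.989, -0.0], [0.0, 0.0, -1.0]]
force: [-2.4, -0.1, 5.3]
opening: 0.129
```

```bash
python3 snap.py 5; python3 ov.py 5 .614 .0453 8.45 .100 a
```

```text
8.775 [0.61443497 0.04416947 0.13126685] [9.89367437e-01 1.45437252e-01 2.82701226e-04] [-2.40783683 -0.05966801  5.33388759] 0.12905304756255534
```

View pics/ovs_5a.png

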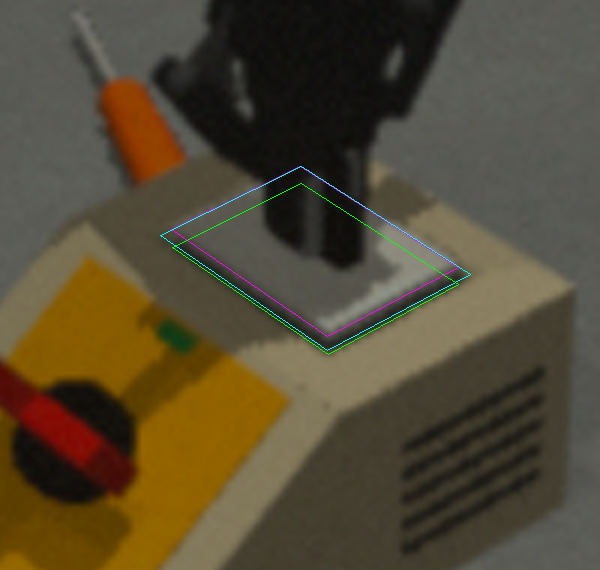

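Call:
play_rows --increments '[[[-0.05, 0, 0, 0, 0.8], [-0.1, 0, 0, 0, 0.8], [-0.1, 0, 0, 0, 0.8]]]'

```text
t: 9.25
position: [0.6144, 0.0442, 0.1313]
tool_rot: [[0.989, 0.145, 0.003], [0.145, -0.989, 0.0], [0.003, 0.0, -1.0]]
force: [-0.4, 0.1, 6.2]
opening: 0.125
```

Call:
play_rows --increments '[[[0, 0, -0.1, 0, 0.8], [0, 0, -0.2, 0, 0.8], [0, 0, -0.2, 0, 0.8]]]'

```text
t: 9.62
position: [0.6144, 0.0442, 0.1291]
tool_rot: [[0.989, 0.145, 0.003], [0.145, -0.989, 0.0], [0.003, 0.0, -1.0]]
force: [0.8, -0.4, 5.3]
opening: 0.129
```

Call:
play_rows --increments '[[[0, 0, -0.1, 0, 0.8], [0, 0, -0.2, 0, 0.8], [0, 0, -0.3, 0, 0.8], [0, 0, -0.4, 0, 0.8], [0, 0, -0.4, 0, 0.8], [0, 0, -0.4, 0, 0.8]]]'

```text
t: 10.38
position: [0.6144, 0.0442, 0.1264]
tool_rot: [[0.989, 0.145, 0.002], [0.145, -0.989, -0.0], [0.002, 0.0, -1.0]]
force: [-2.7, -0.6, 9.9]
opening: 0.128
```

Call:
play_rows --increments '[[[0, 0, -0.1, 0, 0.8], [0, 0, -0.2, 0, 0.8], [0, 0, -0.2, 0, 0.8]]]'

```text
t: 10.75
position: [0.6144, 0.0442, 0.1263]
tool_rot: [[0.989, 0.145, 0.002], [0.145, -0.989, -0.0], [0.002, 0.0, -1.0]]
force: [-6.8, -0.3, 19.8]
opening: 0.129
```

Call:
play_rows --increments '[[[0, 0, 0.2, 0, 0.8], [0, 0, 0.25, 0, 2], [0, 0, 0.25, 0, 2.5], [0, 0, 0.25, 0, 2.5], [0, 0, 2, 0, 2.5], [0, 0, 5, 0, 2.5], [0, 0, 8, 0, 2.5], [0, 0, 8, 0, 2.5]]]'

```text
t: 11.75
position: [0.6161, 0.0442, 0.2067]
tool_rot: [[0.989, 0.145, 0.008], [0.145, -0.989, 0.0], [0.008, 0.001, -1.0]]
force: [1.1, 0.2, 0.3]
opening: 0.291
```

```bash
python3 snap.py 6; python3 ov.py 6 .614 .0453 8.45 .097 a
```

```text
11.75 [0.61612282 0.0441875  0.20673238] [0.98933867 0.14540242 0.00819316] [1.1415604  0.16251245 0.26665103] 0.2912401890685944
```

View pics/ovs_6a.png

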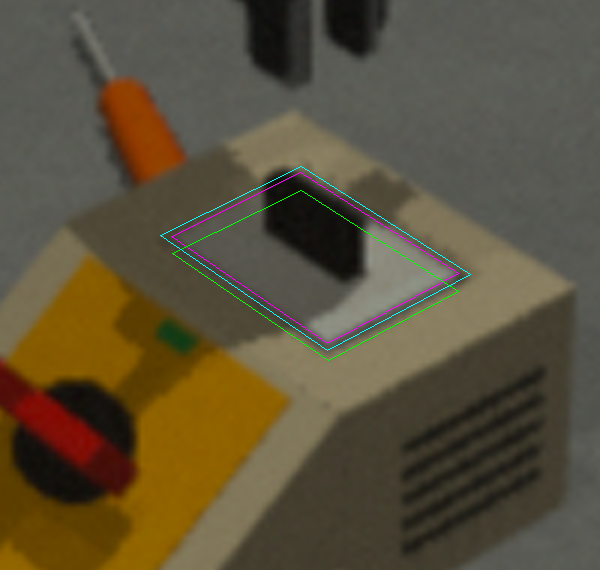

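The cover now appears level and flush within the bay outline. Next I'll get the handle geometry from the first pictures.

```bash
python3 - <<'E'
from h import *
a=np.radians(8.45);R=np.array([[np.cos(a),-np.sin(a),0],[np.sin(a),np.cos(a),0],[0,0,1]])
B=np.array([.614,.0453,0])
for n,b in(('top',(230,150,350,310)),('side',(230,180,380,310))):
    p,d=load(n);P=(pts(n,d)-B)@R   # bay-centred console axes
    m=np.zeros((480,640),bool);m[b[1]:b[3],b[0]:b[2]]=1
    pi=p.astype(int)
    red=m&(pi[...,0]>90)&(pi[...,1]<60)&(d>0)
    red&=P[...,2]>.08
    q=P[red];print(n,'red',len(q),np.percentile(q,[2,50,98],axis=0).round(4).tolist())
    wh=m&(pi.min(-1)>150)&(P[...,0]<-.07)&(d>0)
    print('stripe',wh.sum(),P[wh].mean(0) if wh.any() else 0)
    org=m&(pi[...,0]>130)&(pi[...,1]>90)&(pi[...,2]<60)&(d>0)
    q=P[org];A=np.c_[q[:,:2],np.ones(len(q))];co=np.linalg.lstsq(A,q[:,2],rcond=None)[0]
    print('panel',co,'slope',np.degrees(np.arctan(np.hypot(*co[:2]))),'crest x at z=.105',(.105-co[2])/co[0], 'yrange',np.percentile(q[:,1],[1,99]), 'xr',np.percentile(q[:,0],[1,99]))
    g=m&(pi[...,1]>pi[...,0]+30)&(pi[...,1]>pi[...,2]+30)&(d>0);print('green',g.sum(),P[g].mean(0))
# console back edge etc by edge corners in top
p,d=load('top');P=(pts('top',d)-B)@R
m=(abs(P[...,0])<.3)&(abs(P[...,1])<.2)&(P[...,2]>.098)&(P[...,2]<.112)
q=P[m];print(np.percentile(q,[1,99],axis=0))
E
```

```text
top red 413 [[-0.141, -0.0389, 0.0901], [-0.1292, -0.0029, 0.1057], [-0.1166, 0.0392, 0.1141]]
stripe 0 0
panel [0.67583351 0.00288745 0.14256786] slope 34.052388108023735 crest x at z=.105 -0.05558745147872199 yrange [-0.05783764  0.05731073] xr [-0.15685196 -0.06156731]
green 22 [-0.06641181  0.00010305  0.09976176]
side red 161 [[-0.1411, -0.0413, 0.1021], [-0.1358, -0.005, 0.1081], [-0.1301, 0.0362, 0.1123]]
stripe 0 0
panel [ 0.68198723 -0.01940307  0.14253156] slope 34.30427882735317 crest x at z=.105 -0.055032647019112015 yrange [-0.05675606  0.05892516] xr [-0.15638414 -0.06124381]
green 14 [-0.0660257   0.00019187  0.09956173]
[[-0.13966258 -0.07775264  0.09834539]
 [ 0.05676065  0.07913655  0.11088783]]
```

Call:
play_rows --increments '[[[-4, 0.3, 0, 0, 0], [-9, 0.6, 0, 0, 0], [-14, 1, 0, 0, 0], [-18, 1.2, 0, 0, 0], [-19, 1.2, 0, 0, 0], [-19, 1.2, 0, 0, 0], [-19, 1.2, 0, 0, 0]]]'

```text
t: 12.72
position: [0.4249, 0.0561, 0.2026]
tool_rot: [[0.989, 0.145, 0.002], [0.145, -0.989, 0.0], [0.002, 0.0, -1.0]]
force: [0.0, -0.7, 0.1]
opening: 0.001
```

```bash
python3 snap.py 7; python3 - <<'E'
from h import *
a=np.radians(8.45);R=np.array([[np.cos(a),-np.sin(a),0],[np.sin(a),np.cos(a),0],[0,0,1]])
B=np.array([.614,.0453,0])
for n in('top','side'):
    p,d=load(n,7);P=(pts(n,d)-B)@R;x,y,z=P[...,0],P[...,1],P[...,2]
    ok=(d>0)&(z<.118)&(z>.08)
    for nm,m in(('deck +y',(y>.054)&(y<.074)&(abs(x)<.04)),('deck -y',(y<-.054)&(y>-.074)&(abs(x)<.04)),('pl +y',(y>.028)&(y<.041)&(abs(x)<.028)),('pl -y',(y<-.028)&(y>-.041)&(abs(x)<.028)),('pl +x',(x>.012)&(x<.028)&(abs(y)<.04)),('pl -x',(x<-.012)&(x>-.028)&(abs(y)<.04))):
        mm=m&ok; print(n,nm,mm.sum(),np.median(z[mm]).round(4) if mm.any() else None)
E
```

```text
12.725 [0.42490329 0.0560862  0.20257814] [0.98941698 0.14509164 0.00156837] [ 0.04992983 -0.6786569   0.08306108] 0.0011099008200357175
top deck +y 350 0.1052
top deck -y 348 0.1055
top pl +y 166 0.1051
top pl -y 162 0.1053
top pl +x 282 0.1052
top pl -x 283 0.1053
side deck +y 161 0.1054
side deck -y 204 0.1053
side pl +y 48 0.1051
side pl -y 86 0.1052
side pl +x 65 0.1056
side pl -x 154 0.1051
```

View pics/side_7.png

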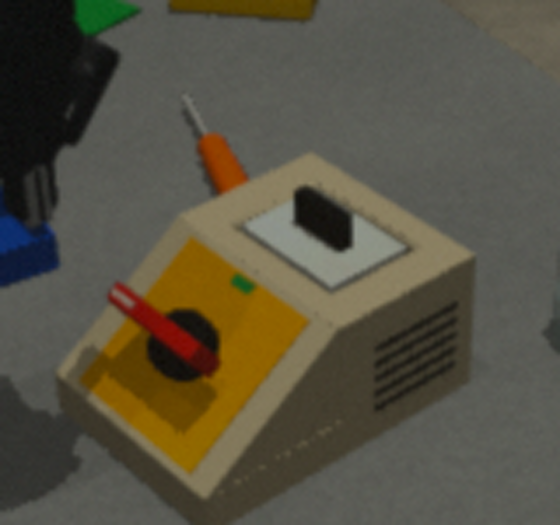

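View pics/top_7.png

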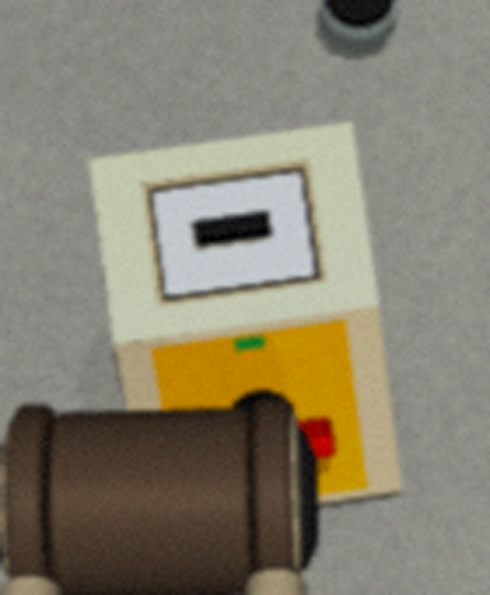

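Both cameras put the plate and deck at the same height, within 0.5 mm, so the cover is level and flush. Now I'll lower in front of the handle's pointer end and touch the bar.

Call:
play_rows --increments '[[[0, 0, -4, 0, 0], [0, 0, -8, 0, 0], [0, 0, -8.9, 0, 0], [0, 0, -8.9, 0, 0], [1.0, 0.15, -8.9, 0, 0], [2.0, 0.3, -8.9, 0, 0], [2.0, 0.3, -8.9, 0, 0]]]'

```text
t: 13.7
position: [0.4456, 0.0593, 0.1146]
tool_rot: [[0.989, 0.146, 0.004], [0.146, -0.989, 0.0], [0.004, 0.0, -1.0]]
force: [-0.1, -0.4, 0.2]
opening: 0.004
```

```bash
python3 snap.py 8
```

```text
13.7 [0.44559609 0.05932075 0.11456756] [0.98935175 0.14550201 0.0035044 ] [-0.09173217 -0.38450343  0.23531253] 0.0036271535801185605
```

View pics/side_8.png

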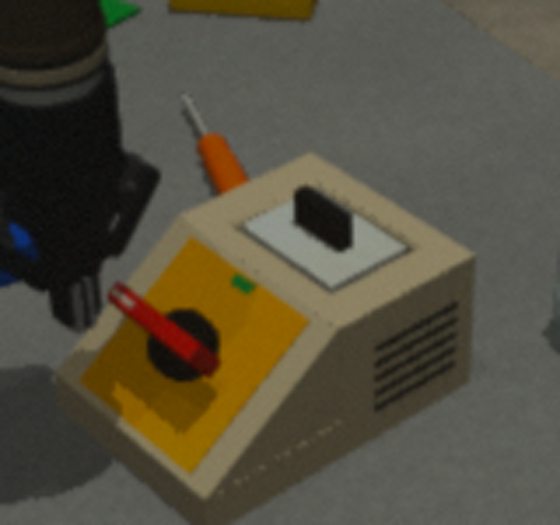

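Call:
play_rows --increments '[[[0.4, 0.1, 0, 0, 0], [0.8, 0.1, 0, 0, 0], [1.2, 0.2, 0, 0, 0], [1.6, 0.2, 0, 0, 0], [1.95, 0.2, 0, 0, 0], [2.3, 0.1, 0, 0, 0], [2.3, 0.1, 0, 0, 0]]]'

```text
t: 14.68
position: [0.4565, 0.061, 0.1129]
tool_rot: [[0.989, 0.145, -0.025], [0.145, -0.989, 0.001], [-0.025, -0.005, -1.0]]
force: [-23.4, 2.4, 25.8]
opening: 0.001
```

```bash
python3 snap.py 9
```

```text
14.675 [0.45651954 0.06103694 0.11285161] [ 0.9891453   0.14487024 -0.02458014] [-23.43688239   2.43577352  25.77909077] 0.0008739193847078803
```

View pics/side_9.png

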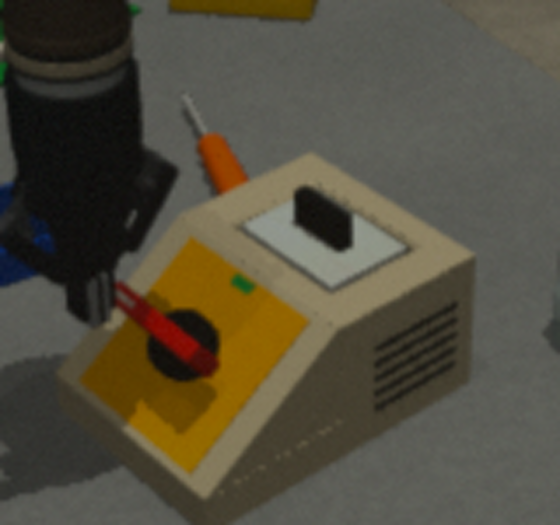

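The push jammed: pad friction holds the bar edge down, and the handle hasn't turned. The bar end has to rise as it swings, so I'll move up along the slope.

Call:
play_rows --increments '[[[-0.6, 0, 0.2, 0, 0], [-0.4, 0, 0.4, 0, 0], [-0.2, 0.1, 0.6, 0, 0], [0, 0.1, 0.8, 0, 0], [0.2, 0.1, 0.9, 0, 0], [0.2, 0.1, 0.9, 0, 0]]]'

```text
t: 15.52
position: [0.4689, 0.0611, 0.1228]
tool_rot: [[0.989, 0.145, 0.001], [0.145, -0.989, -0.0], [0.001, 0.0, -1.0]]
force: [-3.9, 1.0, 3.9]
opening: -0.005
```

```bash
python3 snap.py 10
```

```text
15.525 [0.46887078 0.0611298  0.1228194 ] [9.89376209e-01 1.45375970e-01 7.37738776e-04] [-3.94697193  0.96505398  3.8898985 ] -0.004905707869021521
```

View pics/side_10.png

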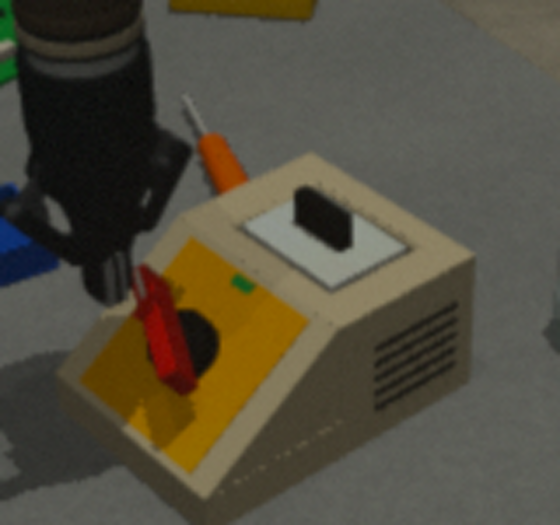

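The handle turned about 35°; its pointer end is now at (150,275) in the crop. Continuing along the arc.

Call:
play_rows --increments '[[[0.3, 0, 0.2, 0, 0], [0.6, -0.1, 0.4, 0, 0], [0.9, -0.3, 0.5, 0, 0], [1.2, -0.6, 0.6, 0, 0], [1.4, -0.9, 0.7, 0, 0], [1.6, -1.2, 0.8, 0, 0], [1.7, -1.5, 0.8, 0, 0], [1.7, -1.8, 0.8, 0, 0], [1.7, -2.0, 0.8, 0, 0], [1.7, -2.0, 0.8, 0, 0]]]'

```text
t: 16.88
position: [0.4862, 0.0444, 0.1304]
tool_rot: [[0.99, 0.142, 0.003], [0.142, -0.99, 0.007], [0.004, -0.007, -1.0]]
force: [1.6, 11.4, 0.6]
opening: 0.001
```

```bash
python3 snap.py 11
```

```text
16.875 [0.48621891 0.04438985 0.13043584] [0.98981165 0.14233874 0.00354551] [ 1.62067146 11.42275182  0.58897452] 0.0005210076141378661
```

View pics/side_11.png

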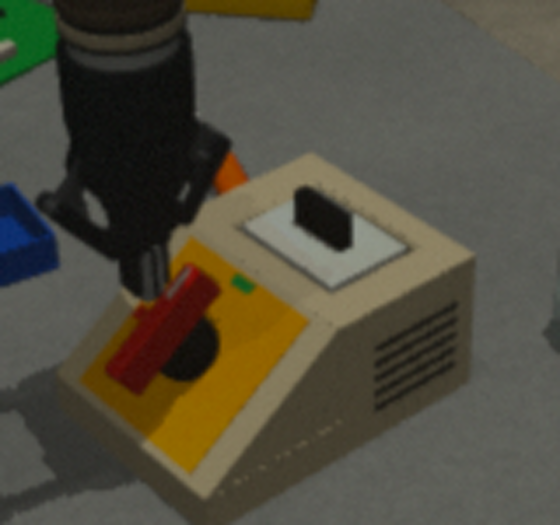

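The bar now points up the slope and meets the stop at 11 N. Backing off sideways, then up.

Call:
play_rows --increments '[[[-0.2, 1.5, 0, 0, 0], [-0.4, 3, 0, 0, 0], [-1, 3.5, 3, 0, 0], [-2, 5, 8, 0, 0], [-6, 8, 12, 0, 0], [-10, 13, 12, 0, 0], [-14, 18, 12, 0, 0], [-18, 23, 12, 0, 0], [-18, 26, 12, 0, 0], [-18, 26, 12, 0, 0], [-18, 26, 12, 0, 0]]]'

```text
t: 18.35
position: [0.3049, 0.3007, 0.2499]
tool_rot: [[0.989, 0.146, -0.0], [0.146, -0.989, -0.001], [-0.001, 0.001, -1.0]]
force: [0.6, 0.1, 0.9]
opening: -0.003
```

```bash
python3 snap.py 12; python3 - <<'E'
from h import *
a=np.radians(8.45);R=np.array([[np.cos(a),-np.sin(a),0],[np.sin(a),np.cos(a),0],[0,0,1]])
B=np.array([.614,.0453,0])
for n in('top','side'):
    p,d=load(n,12);P=(pts(n,d)-B)@R;x,y,z=P[...,0],P[...,1],P[...,2];pi=p.astype(int)
    red=(d>0)&(pi[...,0]>80)&(pi[...,1]<60)&(z>.06)&(z<.16)&(x<-.05)&(x>-.2)&(abs(y)<.06)
    q=P[red];u=np.c_[q[:,0]*.819+(q[:,2])*.574,q[:,1]].astype(np.float32)*1000
    print(n,len(q),cv2.minAreaRect(u))
    ok=(d>0)&(z<.118)&(z>.08)
    for nm,m in(('deck',(abs(y)>.054)&(abs(y)<.074)&(abs(x)<.04)),('pl +y',(y>.028)&(y<.041)&(abs(x)<.028)),('pl -y',(y<-.028)&(y>-.041)&(abs(x)<.028)),('pl +x',(x>.012)&(x<.028)&(abs(y)<.04)),('pl -x',(x<-.012)&(x>-.028)&(abs(y)<.04))):
        mm=m&ok; print(n,nm,mm.sum(),np.median(z[mm]).round(4) if mm.any() else None)
    cv2.imwrite(f'pics/full_{n}12.png',p[:,:,::-1])
E
```

```text
18.35 [0.3049281  0.30066671 0.2499221 ] [ 9.89263939e-01  1.46138458e-01 -6.39566607e-04] [0.55273635 0.05383397 0.92218205] -0.0029153997996675396
top 252 ((-52.66590118408203, 6.212245941162109), (69.01824951171875, 76.45951080322266), 39.165985107421875)
top deck 705 0.1052
top pl +y 161 0.1053
top pl -y 163 0.1053
top pl +x 284 0.105
top pl -x 286 0.1055
side 219 ((-43.581932067871094, 7.484367370605469), (76.21617889404297, 74.88148498535156), 55.423397064208984)
side deck 381 0.1052
side pl +y 48 0.1054
side pl -y 88 0.1054
side pl +x 60 0.1052
side pl -x 152 0.1054
```

View pics/full_top12.png

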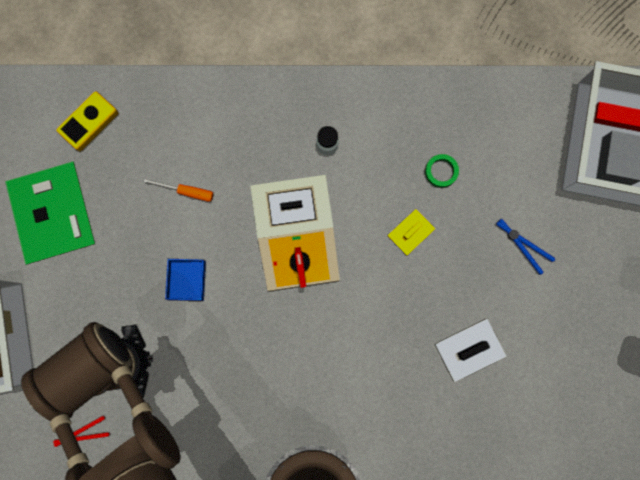

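View pics/side_12.png

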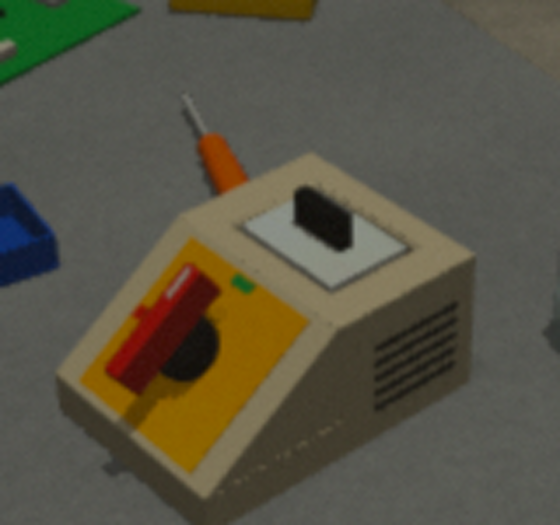

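View pics/top_12.png

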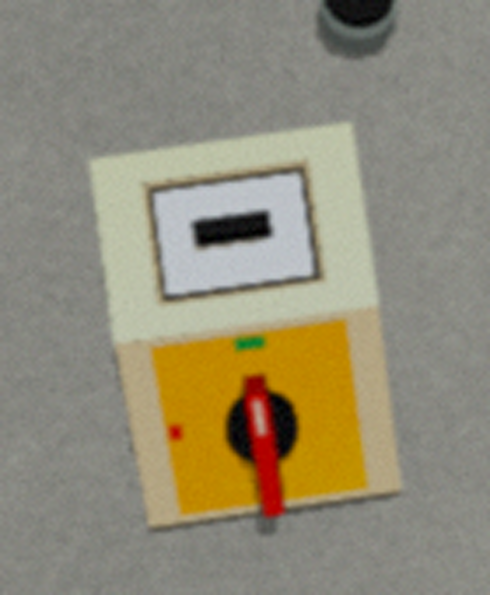

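```bash
python3 - <<'E'
from h import *
a=np.radians(8.45);R=np.array([[np.cos(a),-np.sin(a),0],[np.sin(a),np.cos(a),0],[0,0,1]])
B=np.array([.614,.0453,0])
for n in('top','side'):
    p,d=load(n,12);P=(pts(n,d)-B)@R;x,y,z=P[...,0],P[...,1],P[...,2];pi=p.astype(int)
    out=(z-.1426)*.819-.574*x   # distance out of panel
    red=(d>0)&(pi[...,0]>80)&(pi[...,1]<60)&(x<-.05)&(x>-.2)&(abs(y)<.03)&(out>.03)
    q=P[red];u=q[:,0]*.819+q[:,2]*.574
    v=cv2.fitLine(np.c_[u,q[:,1]].astype(np.float32),cv2.DIST_HUBER,0,.01,.01).ravel()
    print(n,len(q),np.degrees(np.arctan2(v[1],v[0])),q[:,1].mean(),np.percentile(out[red],[5,95]))
E
```

```text
top 221 -0.036731023 0.00025012081460612956 [0.0384936  0.05408136]
side 193 -0.83591765 -0.001591513720353374 [0.04563018 0.0519686 ]
```

The bar lies within 1° of straight up the slope, the cover is flush, and nothing touches the robot. Handing in.

```bash
python3 -c "
from plant import workorder
print(workorder.finish_job())"
```

```text
the job is handed in; nothing more can be done
None
```

The cover is in the bay, flush with the deck, and the isolator is turned fully on. I handed the job in at about 18.5 s, with the arm clear of everything.

- **Cover:** I picked up the smaller white plate by its rib and lowered it onto the sealing frame. I then pushed it down 5 mm to the stop, where it held under about 20 N. In both cameras the plate and deck heights agree within 0.5 mm (about 105 mm), and the plate was still level after the handle was turned.
- **Isolator:** I turned the handle only after the cover was home. My first, level push jammed on pad friction at about 35 N total at the fingertips without turning the handle. I then pushed along the rising arc until it met the stop at about 11 N. With the arm withdrawn, the bar measures within 1° of straight up the slope, stripe end toward the green mark.
- **Other objects:** The tray, jar, tape roll, screwdriver and the other two plates look unmoved in the last top picture. I compared them by eye and did not measure them.
- **Failed check:** My first angle fit of the handle was meaningless because it included the red off mark, so I redid it without the mark. The two cameras then gave -0.04° and -0.8°.

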